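Return the trimmings tray under the record trimmer and latch it

ROBOT

A 6-joint arm with a two-finger parallel gripper is mounted at the origin on the work surface. World frame = base frame: x ahead of the robot, y to its left, z up, the work surface at z = 0. Lengths are in m, angles in rad, forces in N, time in s.
With the tool pointing down it reaches from about 0.325 to 0.775 m from the base axis. Payload 5.5 kg.
Tool frame: the origin (TCP) lies between the finger pads; the fingertips stand 8 mm ahead of it and the grasp point (between the pads) lies 11 mm behind it (tcp_to_tips is the distance from the TCP to the fingertips, in m); z points along the fingers, y is the line along which they close (so a half turn about z gives the same grasp; the last joint's range is limited). The gripper opens to 88 mm and grips with 3 to 60 N. Pads are 20 mm wide; open, the fingers measure 115 mm over their backs; the gripper's body (75 mm by 178 mm) begins 61 mm behind the grasp point.
Start: joints at [-0.057, 0.091, 1.231, -0, 1.82, -0.057], TCP at [0.6, -0, 0.231] pointing down, gripper open.
Joint ranges: [-2.87, 2.87], [-0.86, 2.18], [0.17, 2.46], [-1.51, 4.65], [0.06, 2.69], [-2.65, 2.65]. Speed limits (rad/s): [2.57, 2.57, 3.01, 3.14, 3.14, 3.14].

INTERFACE

Orientations are given as a unit quaternion [w, x, y, z].
In Python, from bench import * gives the robot as it stands. Calls block until the motion is done:
- move_to(position, orientation): joint-space move of the TCP to a pose.
- move_l(position, speed=0.15, orientation=None): straight line of the TCP; orientation=None keeps the orientation; speed is the mean speed in m/s.
- movej(angles): joint-space move.
- gripper_open() and close(): open the fingers fully, or close them until they stop; the grip force is fixed at half the most.
- hold(seconds).
- inverse_kinematics(position, orientation): joint angles nearest the present ones, or None.
- state(): the state.
- get_image(name): name is "scene" or "side" or "wrist"; returns a dict with "frame" (420x560x3 uint8, blue, green, red), "depth" (420x560 float32, m along the optical axis (not along the pixel's ray), 0 where there is no reading), "camera_matrix" (3x3 intrinsics, pixels), "view" (4x4, takes a point from world to camera coordinates). Camera axes: x right, y up, looking along -z (the intrinsics and any distortion apply to the point x, -y, -z); pixel columns grow to the right and rows downward; lengths in m; the calibration is good to about 2 mm. The wrist camera is an equidistant fisheye: a pixel r from the principal point sees the ray r / f radians off the axis. A picture is of the moment at which its call begins.
A pose or a line that the arm cannot do raises IKError and nothing moves.
- job_done(): hands the job in; it is judged then, once.
The state is a dict: "time": time; "joint_pos": joint angles; "dq": joint speeds; "joint_torque": joint torques, N m; "ee_pos": TCP position; "ee_rot": TCP orientation; "ft_force": force on the tool from outside, world axes, zero at the start; "moment": the same for the moment, N m; "finger_gap": finger opening in m; "finger_force": force on a finger pad.
Only numpy, scipy, OpenCV 4.12 (cv2) and the standard library are available. Lean on these libraries where they do the work, as an engineer would, in place of code of your own. Each camera call takes 0.05 s, during which the arm holds its last target. There are 200 camera calls.

TASK

Put the empty trimmings tray back under the record trimmer: slide it lengthwise between the guide rails, in under the deck, until it is fully home against the back stop. Then swing the stiff keeper flap at the mouth right down flat, so that its tab drops in front of the tray's end wall and locks it in. Leave the other things on the bench where they are.

Things in the scene. Friction and masses are not known exactly. Their poses are not given: they have to be found in the camera images.
- trimmer: Green record trimmer, fixed to the bench. Origin: on the bench under the middle of the deck's front lip; x points the way the tray goes in, y left, z up. Positions given below as trimmer x, y, z are in mm in this frame. Steel bedplate 6 mm thick, x -75 to 240, 200 wide. The deck over it covers x 0 to 240, y -100 to 100, underside at z 75.
- mouth (a point): Point on the bedplate between the near ends of the two guide rails: trimmer x -75, y 0, z 6. The rails run from here to x 150, are 126 mm apart inside, 12 mm wide, tops at z 36; flared lead-ins of that height stand on the bench from x -106 to -73.
- back_stop (a point): Middle of the foot of the back stop's face: trimmer x 125, y 0, z 6. The tray is home when its leading end touches this face.
- motor_nose (a point): Lower front edge of the motor arm that juts out over the mouth: trimmer x -85, y 0, z 190. Arm and motor are 100 mm wide and reach from here back over the deck, up to z 304, so under them the tool must come in leaning.
- tray: Empty aluminium tray, open on top, 170 mm long (its x), 120 wide (y), walls 40 high, 5 thick, floor 5, about 0.3 kg. Both ends are alike, either may go in first. A lengthwise carrying rib in its middle is 110 long, 10 thick, top 55 mm above the underside. Origin: centre of the underside. Home: origin at trimmer x 40, y 0, z 6, near end wall's outer face at x -45.
- keeper (a joint): Angle of the keeper flap, rad: 0 shut flat across the mouth, 1.57 upright, about 2 leaning open, to the right, away from the mouth. Stiff: it stays where it is left. If the tray is not home, the tab lands on the tray's wall and the flap stays up.
- keeper_hinge (a point): Middle of the keeper's hinge line, fixed, at trimmer x -55, y -75, z 53; the line runs along trimmer x. Its post below fills x -74 to -36, y -95 to -75, up to z 47.
- keeper_tip (a point): Middle of the keeper's free end. The keeper is a steel plate 110 mm long from its hinge, 38 wide (x -74 to -36), 6 thick; shut it lies at z 50 to 56. Its tab, from 35 to 95 mm from the hinge, 8 mm thick, reaches 16 mm below the plate and shut stands at x -56 to -48, just outside the home tray's end wall.
- records: Bystander, leave alone: stack of black 7-inch records, 174 mm across, 32 mm high.
- wrench: Bystander, leave alone: steel spanner lying flat.
- driver: Bystander, leave alone: screwdriver with a red handle, lying flat.
- oil: Bystander, leave alone: white plastic oil bottle, 56 mm across, 150 mm high.
- jar: Bystander, leave alone: glass jar, 70 mm across, 80 mm high.
- labels: Bystander, leave alone: cardboard box of labels, 110 x 110 x 60 mm.
- weight: Bystander, leave alone: brass centring weight, 70 mm across, 55 mm high, with a stem.
There are look-alikes about, which are no part of the job. Of the things shaped like the tray, the aluminium one is meant.

How it is judged:
By the outcome, as a careful person would: the job done as asked, in the order asked, and still so for the second after the job is handed in, with the robot touching nothing.
It also fails if it takes over 67 s, if anything falls off the work surface, if the arm or the gripper's body presses on something with over 40 N, if the wrist force passes 120 N, or if a joint passes its speed limit or range.

## Working session

There is one attempt and no reset: what is moved stays moved. The work goes in short steps, each a Python script; the robot and the scene stay as the last script left them, time stands still between calls to the robot, and variables do not carry over. Pictures are saved under pics/ and viewed, at most 10 in all, crops included, and the job is handed in when it is done.

```bash
ls; mkdir -p pics
cat > h.py <<'E'
from bench import *
import numpy as np, cv2
from scipy.spatial.transform import Rotation as R
def cloud(im):
    K=np.array(im["camera_matrix"]);d=im["depth"];V=np.array(im["view"])
    v,u=np.mgrid[:d.shape[0],:d.shape[1]]
    P=np.stack([(u-K[0,2])/K[0,0]*d,-(v-K[1,2])/K[1,1]*d,-d],-1)
    W=(P-V[:3,3])@V[:3,:3]
    W[d<=0]=np.nan
    return W
def quat(Rm):
    q=R.from_matrix(Rm).as_quat();return [q[3],q[0],q[1],q[2]]
E
python3 - <<'E'
from h import *
for n in("scene","side"):
    im=get_image(n);cv2.imwrite(f"pics/{n}0.png",im["frame"]);np.savez(f"{n}0.npz",f=im["frame"],W=cloud(im))
    V=np.array(im["view"]);print(n,-V[:3,:3].T@V[:3,3],im["camera_matrix"])
print(state())
E
```

```text
pics
scene [ 1.36610343 -0.30238536  1.27114716] [[435.19888588   0.         275.62878054]
 [  0.         435.19888588 204.81493059]
 [  0.           0.           1.        ]]
side [-0.03932663 -0.82020926  0.84178678] [[383.20014706   0.         284.21339282]
 [  0.         383.20014706 206.6818363 ]
 [  0.           0.           1.        ]]
{'time': 0.1, 'joint_pos': array([-5.67110483e-02,  9.18014412e-02,  1.23173847e+00, -2.97171000e-05,
        1.81982665e+00, -5.66887439e-02]), 'dq': array([-0.00092365, -0.00259155, -0.00384693,  0.00171755, -0.0012636 ,
        0.00032253]), 'joint_torque': array([ 2.46603209e-03, -4.47854412e+01, -4.07573140e+01,  6.99365954e-02,
        2.83264846e-02, -6.35370566e-05]), 'ee_pos': array([ 5.99746050e-01, -3.83578927e-06,  2.29624498e-01]), 'ee_rot': array([-6.52113358e-04,  7.07116969e-01,  7.07096037e-01, -6.01367198e-04]), 'ft_force': array([1.11469465, 0.51553118, 0.43161296]), 'moment': array([ 0.06394865, -0.02482662, -0.01998737]), 'finger_force': 0.0, 'finger_gap': 0.08775146076839307}
```

View pics/scene0.png

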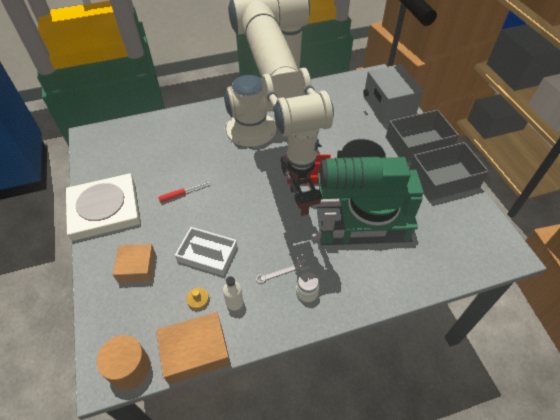

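View pics/side0.png

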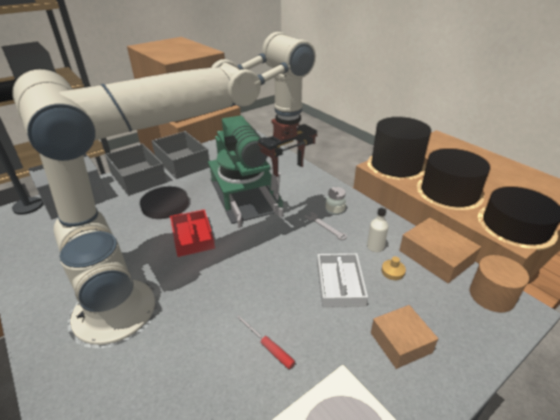

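The aluminium tray is at scene (207,250) and side (342,280). The trimmer is at scene (370,200), with its mouth facing the tray. The red and grey trays are look-alikes. Next I'll build a top-down map.

Run:
```python
import numpy as np,cv2
a=np.load("scene0.npz");b=np.load("side0.npz")
x0,y0,s=0.25,-0.6,800/1.0   # image: col = (y - y0), row = x0+.. 
out=[]
for d,(name) in ((a,"sc"),(b,"si")):
    W=d["W"].reshape(-1,3);f=d["f"].reshape(-1,3)
    m=np.isfinite(W[:,0])&(W[:,2]>-.01)&(W[:,2]<.32);W=W[m];f=f[m]
    im=np.zeros((560,800,3),np.uint8)
    o=np.argsort(W[:,2])
    for p,c in zip(W[o],f[o]):
        u=int((p[1]+.6)*s);v=int((p[0]-.25)*s)
        if 0<=u<798 and 0<=v<558: im[v:v+2,u:u+2]=c
    for k in range(0,800,80): cv2.putText(im,f"{k/s-.6:.1f}",(k,10),0,.35,(0,255,255));im[:,k]=im[:,k]//2+60
    for k in range(0,560,80): cv2.putText(im,f"{k/s+.25:.2f}",(0,k),0,.35,(0,255,255));im[k,:]=im[k,:]//2+60
    out.append(im)
cv2.imwrite("pics/top.png",np.vstack([cv2.resize(o,(800,560))[: ,:] for o in out]) if 0 else cv2.resize(np.hstack([out[0],out[1]]),(800,280)))
cv2.imwrite("pics/topsc.png",out[0]);cv2.imwrite("pics/topsi.png",out[1])
```

```text
(no output)
```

View pics/topsc.png

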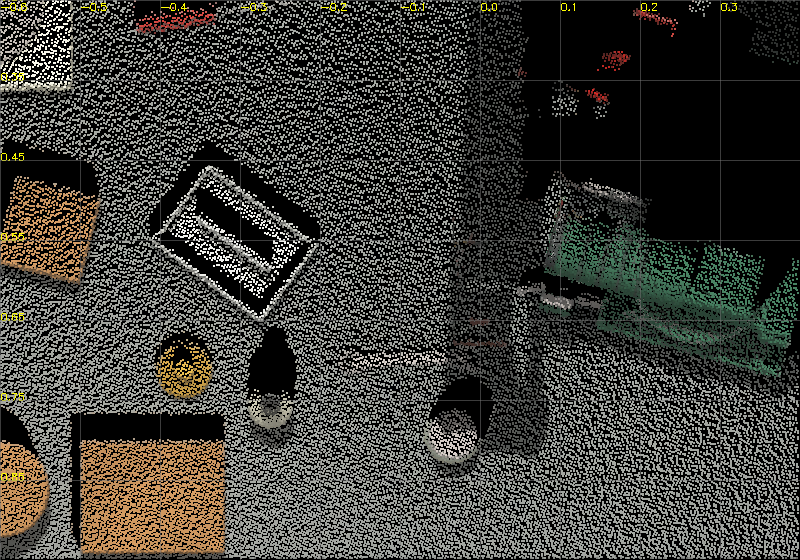

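View pics/topsi.png

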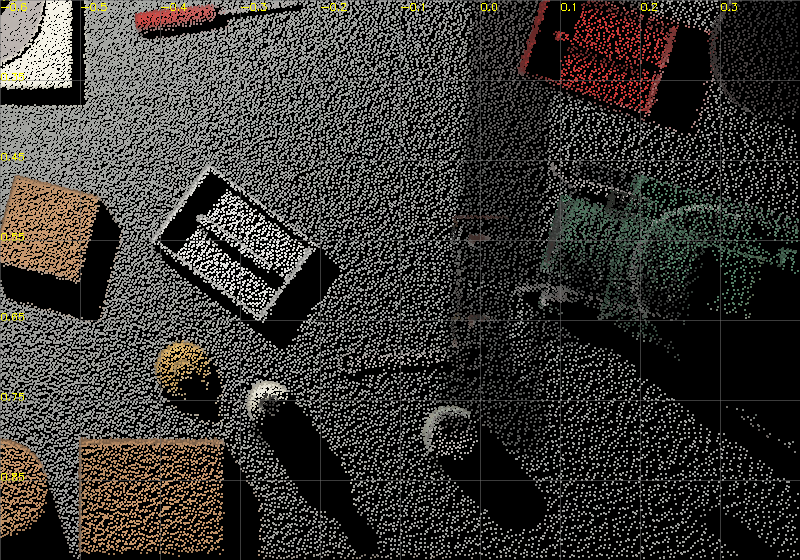

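The tray centre is near world (0.554, -0.303) with its long axis at about 57°. The trimmer is partly hidden by the arm. I'll move the arm over the tray, which also clears the view, and measure again.

```bash
cat >> h.py <<'E'
def tool(yaw,lean):
    s,c=np.sin(lean),np.cos(lean)
    T=np.array([[c,0,s],[0,-1,0],[s,0,-c]])   # columns x,y,z in the local frame
    return quat(R.from_euler('z',yaw).as_matrix()@T)
E
python3 - <<'E'
from h import *
move_to([0.50,-0.36,0.33],tool(np.radians(56.8),np.radians(20)))
for n in("scene","side"):
    im=get_image(n);np.savez(f"{n}1.npz",f=im["frame"],W=cloud(im))
a,b=np.load("scene1.npz"),np.load("side1.npz")
import scipy.optimize as so
# zoom top-map of trimmer coloured by height, both cams
s=1500;out=[]
for d in(a,b):
    W=d["W"].reshape(-1,3);m=np.isfinite(W[:,0])&(W[:,2]>-.01)&(W[:,2]<.25);W=W[m]
    f=cv2.applyColorMap(np.uint8(np.clip(W[:,2]*1000/180*255,0,255)).reshape(-1,1),cv2.COLORMAP_JET)[:,0]
    im=np.zeros((600,600,3),np.uint8)
    for i in np.argsort(W[:,2]):
        u=int((W[i,1]+.05)*s);v=int((W[i,0]-.4)*s)
        if 0<=u<597 and 0<=v<597: im[v:v+3,u:u+3]=f[i]
    for k in range(0,600,75):im[:,k]=128;im[k]=128
    out.append(im[:,:400])
cv2.imwrite("pics/z.png",np.hstack(out))
for n,d in(("sc",a),("si",b)):
    W=d["W"].reshape(-1,3);F=d["f"].reshape(-1,3)
    m=(abs(W[:,0]-.554)<.12)&(abs(W[:,1]+.3025)<.12)
    Q=W[m&(W[:,2]>.035)&(W[:,2]<.047)]
    r=cv2.minAreaRect(np.float32(Q[:,:2]*1000));print(n,len(Q),np.median(Q[:,2]),r)
    Q=W[m&(W[:,2]>.05)&(W[:,2]<.06)]
    if len(Q)>5: print(" rib",len(Q),np.median(Q[:,2]),cv2.minAreaRect(np.float32(Q[:,:2]*1000)))
E
```

```text
sc 394 0.04021662874965301 ((552.1849975585938, -307.5715637207031), (172.64736938476562, 125.74671173095703), 52.7411003112793)
 rib 104 0.05564489708970844 ((540.9417724609375, -314.0895080566406), (125.68596649169922, 50.805538177490234), 29.183195114135742)
si 434 0.03978172151564154 ((554.486572265625, -306.98541259765625), (174.50425720214844, 120.72877502441406), 53.7204704284668)
 rib 109 0.05495683010156658 ((553.8329467773438, -307.3534851074219), (112.69828796386719, 10.522984504699707), 53.62998962402344)
```

View pics/z.png

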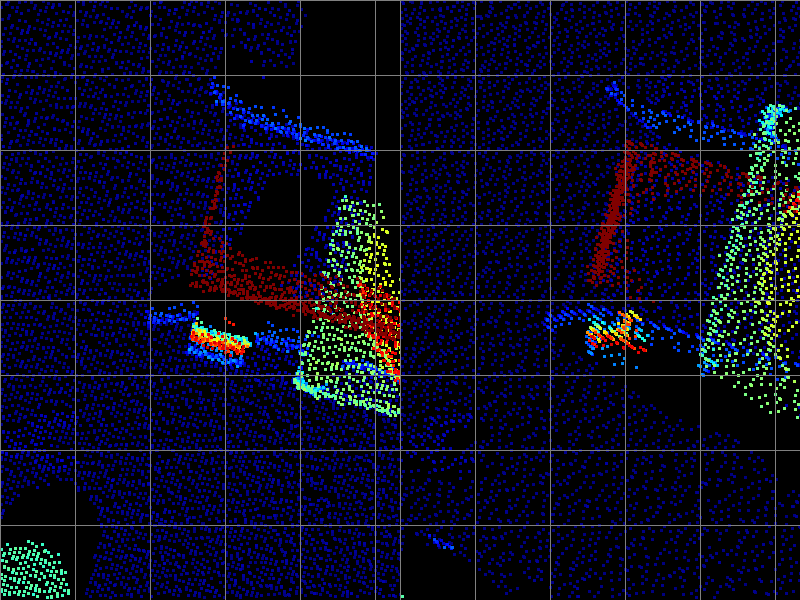

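The tray (rim and rib agree) is at (0.554, -0.307), yaw 53.7°, with rim 40 mm and rib 55 mm as given. The height map shows both rails, the motor nose, the deck lip and the keeper standing open on the right. Next I'll fit the trimmer pose.

```bash
cat > fit.py <<'E'
from h import *
from scipy.optimize import least_squares
W=np.vstack([np.load(n)["W"].reshape(-1,3) for n in("scene1.npz","side1.npz")])
cam=np.r_[np.zeros(560*420),np.ones(560*420)]
m=np.isfinite(W[:,0]);W=W[m];cam=cam[m]
def loc(p,W): 
    c,s=np.cos(p[2]),np.sin(p[2]);d=W[:,:2]-p[:2]
    return np.c_[d@[c,s],d@[-s,c],W[:,2]]*1000
p0=np.array([.56,.172,np.radians(76)])
for it in range(4):
    L=loc(p0,W);x,y,z=L.T
    rail=(abs(z-36)<2.5)&(x>-70)&(x<-4)&(abs(abs(y)-69)<14)&~((y<0)&(x<-30)&(x>-78))
    nose=(z>200)&(z<300)&(abs(x+85)<12)&(abs(y)<46)
    lip=(z>78)&(z<90)&(abs(x)<8)&(abs(y)<95)
    def f(p):
        r=loc(p,W[rail]);n=loc(p,W[nose])
        a=abs(r[:,1])
        return np.r_[a-69, (n[:,0]+85)*1.0]
    s=least_squares(f,p0,loss='soft_l1',f_scale=2);p0=s.x
    print(p0[:2],np.degrees(p0[2]),rail.sum(),nose.sum(),lip.sum())
np.save("trim.npy",p0)
x,y,z=loc(p0,W).T
r=rail;print("rail L/R y med",[np.percentile(y[r&(y*s>0)],[5,50,95]) for s in(1,-1)], "x nose",np.percentile(x[nose],[10,50,90]), "lip x",np.percentile(x[lip],[5,50]) if lip.any() else 0)
for c in(0,1):
    for s in(1,-1):
        q=y[r&(cam==c)&(y*s>0)]; print(c,s,len(q),np.median(q) if len(q) else 0)
d=(z>76)&(z<130)&(x>-5)&(x<60);print("deck y range",np.percentile(y[d],[1,99]),"x",np.percentile(x[d],1))
k=(z>60)&(z<185)&(x>-80)&(x<-30)&(y<-60)&(y>-160)
t=np.arctan2(z[k]-53,y[k]+75);print("keeper n",k.sum(),"x",np.percentile(x[k],[3,97]),"ang",np.percentile(t,[5,25,50,75,95]),"zmax",np.percentile(z[k],98),"y",np.percentile(y[k],[2,98]))
# obstacles near path: anything above 20mm in front of the mouth
E
python3 fit.py
```

```text
[0.56309646 0.17464442] 75.88537086774997 85 688 193
[0.56333895 0.17494125] 76.52359410100985 86 742 211
[0.56360581 0.17494102] 76.55979594003834 86 750 212
[0.56354754 0.17496249] 76.58073024131522 87 751 211
rail L/R y med [array([63.66074546, 68.98311202, 74.83920312]), array([-75.99889807, -70.96459689, -63.19070554])] x nose [-88.58603617 -85.15547351 -77.89297294] lip x [-7.04804209 -1.97279781]
0 1 29 68.83204280261323
0 -1 17 -71.02919038796816
1 1 30 69.49432552359876
1 -1 11 -69.86286628613865
deck y range [-100.04287847   96.0113309 ] x -4.496729276688124
keeper n 370 x [-79.18092553 -45.48380746] ang [1.38803516 1.55041328 1.62161763 1.6504701  1.68894828] zmax 164.2966176239436 y [-85.12845797 -61.91687101]
```

The fit is consistent: rails at ±69 to 71, nose at -85, deck ±100, and the keeper at about 1.65 to 1.7 rad. I'll check IK for the whole plan, then grasp.

```bash
cat >> h.py <<'E'
TR=np.load("trim.npy")
def tp(x,y,z,lean=0.0,yaw=None):
    """TCP position that puts the fingertip centre at trimmer x,y,z (mm) with the tool leaning"""
    c,s=np.cos(TR[2]),np.sin(TR[2]); x=x-8*np.sin(lean); z=z+8*np.cos(lean)
    return [TR[0]+(c*x-s*y)/1000,TR[1]+(s*x+c*y)/1000,z/1000]
def tq(lean): return tool(TR[2],lean)
def ft(): 
    s=state();return np.round(s["ft_force"],1),round(s["finger_gap"]*1000,1),round(s["time"],1)
E
python3 - <<'E'
from h import *
D=np.radians
for n,L,pts in(("carry",20,[(-205,0,110),(-205,0,54),(-105,0,54),(-105,0,100)]),("push",42,[(-230,5,100),(-230,5,24),(-100,5,24),(-50,5,24)]),
  ("keep",45,[(-150,-130,135),(-62,-130,135),(-62,-80,150),(-62,-20,125),(-62,10,60),(-150,10,100)])):
    for p in pts:
        q=inverse_kinematics(tp(*p,D(L)),tq(D(L)));print(n,p,None if q is None else np.round(q,2))
ty,c,l=D(53.65),np.array([.5541,-.3072]),D(20)
u=np.array([np.cos(ty),np.sin(ty)]);g=lambda z:[*(c-u*.008*np.sin(l)),z]
move_to(g(.12),tool(ty,l));move_l(g(.0525),.1);print(ft())
close();print(ft(),state()["finger_force"])
move_l(g(.0725),.05);hold(.2);print(ft())
im=get_image("wrist");cv2.imwrite("pics/w1.png",im["frame"])
for n in("scene","side"):
    W=cloud(get_image(n)).reshape(-1,3);m=(abs(W[:,0]-.554)<.12)&(abs(W[:,1]+.307)<.12)&(W[:,2]<.068)&(W[:,2]>.04)
    Q=W[m];r=cv2.minAreaRect(np.float32(Q[:,:2]*1000));d=(Q[:,:2]-c)@u
    print(n,r,[np.round(np.median(Q[k,2]),4) for k in(d<-.06,abs(d)<.03,d>.06) if k.any()])
E
```

```text
carry (-205, 0, 110) [-0.35 -0.14  1.7   0.35  1.62 -0.1 ]
carry (-205, 0, 54) [-0.35 -0.11  1.77  0.35  1.53 -0.14]
carry (-105, 0, 54) [-0.15 -0.1   1.75  0.35  1.46  0.05]
carry (-105, 0, 100) [-0.15 -0.12  1.7   0.35  1.54  0.08]
push (-230, 5, 100) [-0.61 -0.04  1.74  0.68  1.72 -0.37]
push (-230, 5, 24) [-0.61  0.04  1.8   0.67  1.61 -0.46]
push (-100, 5, 24) [-0.37 -0.02  1.87  0.73  1.45 -0.28]
push (-50, 5, 24) [-0.27 -0.02  1.87  0.75  1.39 -0.21]
keep (-150, -130, 135) [-0.44  0.25  1.39  0.77  1.66 -0.19]
keep (-62, -130, 135) [-0.3   0.24  1.41  0.78  1.57 -0.1 ]
keep (-62, -80, 150) [-0.31  0.09  1.54  0.78  1.58 -0.09]
keep (-62, -20, 125) [-0.31 -0.05  1.73  0.78  1.55 -0.13]
keep (-62, 10, 60) [-0.32 -0.07  1.87  0.79  1.47 -0.22]
keep (-150, 10, 100) [-0.49 -0.08  1.81  0.76  1.64 -0.29]
(array([ 0. , -0.4, -0. ]), 87.5, 3.4)
(array([-2.1,  0.5,  0.5]), 9.9, 4.5) 30.000134110450745
(array([-0.6, -0.1, -3.6]), 9.6, 5.3)
scene ((553.0509033203125, -308.6787109375), (172.7303466796875, 127.37490844726562), 53.45622634887695) [np.float64(0.0525), np.float64(0.0544), np.float64(0.0578)]
side ((554.0686645507812, -309.344970703125), (172.41612243652344, 120.53309631347656), 53.52573776245117) [np.float64(0.054), np.float64(0.0589), np.float64(0.0562)]
```

View pics/w1.png

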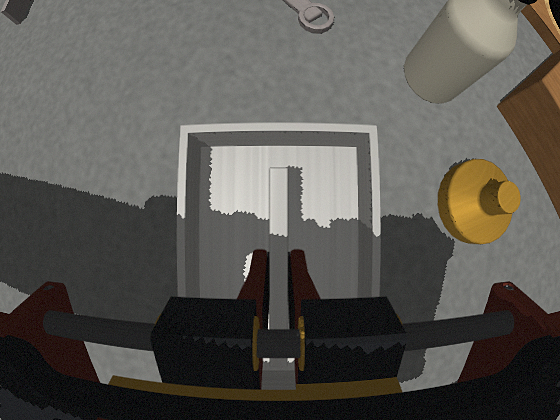

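The rib is gripped: gap 9.6 mm, weight 3.6 N, and the rim is level to about 1.5° with a slight sag. I'll carry it to the mouth and re-measure it there.

```bash
cat >> h.py <<'E'
def loc(W):
    c,s=np.cos(TR[2]),np.sin(TR[2]);d=W[:,:2]-TR[:2]
    return np.c_[d@[c,s],d@[-s,c],W[:,2]]*1000
def tray_at(cx,zlo,zhi):
    for n in("scene","side"):
        L=loc(cloud(get_image(n)).reshape(-1,3))
        Q=L[(abs(L[:,0]-cx)<100)&(abs(L[:,1])<75)&(L[:,2]>zlo)&(L[:,2]<zhi)]
        e=[np.round(np.percentile(Q[k,2],[50,95]),1) for k in(Q[:,0]<cx-75,Q[:,0]>cx+75) if k.sum()>3]
        r=cv2.minAreaRect(np.float32(Q[:,:2]));print(n,len(Q),np.round(np.r_[r[0],r[1],r[2]],1),"end heights",e)
E
python3 - <<'E'
from h import *
l=np.radians(20)
p=state()["ee_pos"];move_l([p[0],p[1],.12],.12)
move_to(tp(-207,0,112,l),tq(l));hold(.2);print(ft())
tray_at(-205,95,112)
E
```

```text
(array([ 0.6,  0. , -3.8]), 10.0, 7.3)
scene 381 [-2.097e+02  8.000e-01  1.702e+02  1.276e+02  1.000e-01] end heights [array([107.4, 110.3]), array([106.4, 111.3])]
side 416 [-208.5   -2.   121.6  176.8   89.6] end heights [array([104.1, 109.1]), array([101.7, 107.5])]
```

The tray is held level, square and centred in y (about -0.6 mm), with no slip. I'll lower it, slide it into the lead-ins, release and then push.

Run:
```python
from h import *
l=np.radians(20)
move_l(tp(-207,0.5,54.5,l),.12);print(ft())
for x in(-170,-140,-120,-105): move_l(tp(x,0.5,54.5,l),.1);print(x,ft())
move_l(tp(-103,0.5,52.5,l),.05);print(ft())
gripper_open();move_l(tp(-115,0.5,75,l),.1);print(ft())
tray_at(-105,32,50)
```

```text
(array([ 0.1,  0.1, -2.9]), 9.7, 8.0)
-170 (array([ 0.2,  0.1, -4.9]), 9.5, 8.5)
-140 (array([-0.1,  1.1, -3. ]), 9.7, 9.0)
-120 (array([-1. ,  0.4, -4.3]), 9.7, 9.3)
-105 (array([-0.7,  1.1, -3.1]), 9.7, 9.6)
(array([-0.8,  1.7, -3.5]), 9.5, 9.9)
(array([-0.3,  0.5,  0.9]), 87.8, 11.6)
scene 397 [-98.6  -0.8 186.3 149.3   0.3] end heights [array([40.7, 45.5]), array([38. , 48.4])]
side 445 [-99.8   0.2 150.  188.2  89.4] end heights [array([37.7, 42.8]), array([37.5, 47.9])]
```

Run:
```python
from h import *
l=np.radians(42)
move_l(tp(-150,0.5,115,np.radians(20)),.2)
move_to(tp(-235,3,90,l),tq(l));close();move_l(tp(-235,3,24,l),.15);print(ft())
ax=np.array([np.cos(TR[2]),np.sin(TR[2]),0])
f0=state()["ft_force"]@ax
x=-235
for t in list(range(-200,-70,10))+list(range(-66,-36,2)):
    x=t;move_l(tp(x,3,24,l),.08 if t<-70 else .04);f=(state()["ft_force"]-0)@ax-f0
    if t>-70 or abs(f)>4: print(x,round(f,1))
    if f<-25: break
print(ft());tray_at(-30,42,50)
im=get_image("scene");cv2.imwrite("pics/s2.png",cv2.resize(im["frame"][120:280,260:460],None,fx=3,fy=3))
```

```text
(array([-0.6, -0.2, -0.2]), 0.3, 14.5)
-66 -0.1
-64 -1.3
-62 -0.7
-60 -1.1
-58 -0.5
-56 -6.1
-54 -13.4
-52 -24.1
-50 -36.5
(array([-15.2, -34.2,  12.2]), 0.4, 20.9)
scene 73 [-39.1  -3.7 144.1  80.5  88.6] end heights []
side 7 [-6.5 11.1  7.3 91.6 70.3] end heights []
```

View pics/s2.png

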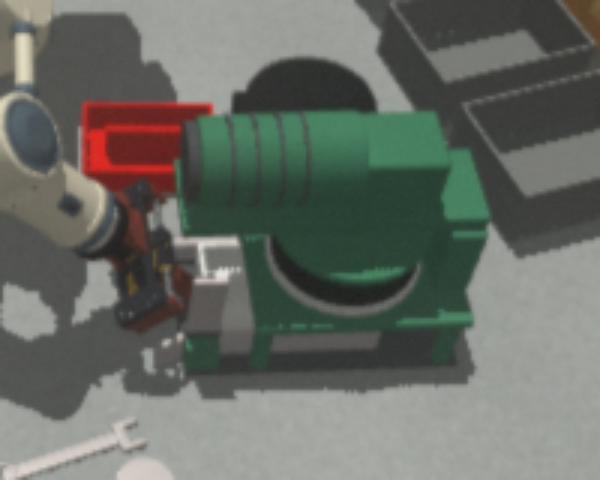

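The image shows the tray wall sitting at the mouth under the motor, and the force rises steadily to 36 N from x = -56. I'll back off and measure the end wall's position.

Run:
```python
from h import *
l=np.radians(42)
e=np.array([state()["ee_pos"]]);q=loc(e)[0];print("tip x",q[0]+8*np.sin(l),q)
move_l(tp(-110,3,24,l),.15);move_l(tp(-150,3,90,l),.2)
for n in("scene","side"):
    L=loc(cloud(get_image(n)).reshape(-1,3));x,y,z=L.T
    m=(abs(y)<58)&(z>43)&(z<49)&(x>-75)&(x<-25);print(n,m.sum(),np.percentile(x[m],[2,10,25,50,75,90]) if m.sum()>3 else 0)
    m=(abs(y)<50)&(z>12)&(z<38)&(x>-75)&(x<-38);print(" face",m.sum(),np.percentile(x[m],[5,25,50,75]) if m.sum()>3 else 0)
    m=(abs(abs(y)-57.5)<4)&(z>43)&(z<49)&(x>-75)&(x<0);print(" side walls x",np.percentile(x[m],[0,5,50]) if m.sum()>3 else 0)
    k=(z>60)&(z<185)&(x>-80)&(x<-30)&(y<-40)&(y>-170)
    t=np.arctan2(z[k]-53,y[k]+75);print(" keeper",k.sum(),np.percentile(t,[5,50,95]),"top y",np.median(y[k&(z>155)]),np.percentile(y[k],[2,98]),np.percentile(z[k],98))
print(ft())
```

```text
tip x -55.44189574449628 [-60.7949406    1.66830906  29.85867685]
scene 24 [-49.40111586 -48.9540045  -47.46678548 -45.86415166 -42.02329409
 -32.24304761]
 face 12 [-72.87257607 -68.30003187 -49.07505216 -48.66578298]
 side walls x [-46.55584355 -45.15782123 -25.07424112]
 keeper 206 [1.51826062 1.63154885 1.70417831] top y -81.95301331104996 [-84.43388702 -71.63071135] 165.1748851531983
side 18 [-52.21851433 -50.25906429 -49.10527169 -44.64322789 -40.98104037
 -35.78043139]
 face 39 [-50.59751409 -49.54327345 -48.19833477 -47.08416639]
 side walls x [-44.38547255 -44.14093209 -34.4929245 ]
 keeper 31 [1.44113978 1.56149027 1.64960503] top y -81.61555289356868 [-84.39547602 -63.10435728] 163.64294104253378
(array([-0.6,  0.3, -0.9]), 0.3, 22.2)
```

The end wall is at about -48 in my fitted frame. The deck lip and keeper edges also read 3 to 4 mm low in x, so this is probably a fit bias with the tray already home. I'll push once more, off-centre and harder, to rule out a jam.

Run:
```python
from h import *
l=np.radians(42);ax=np.array([np.cos(TR[2]),np.sin(TR[2]),0])
move_l(tp(-80,25,24,l),.2);f0=state()["ft_force"]@ax
for x in(-62,-58,-54,-51,-49,-47):
    move_l(tp(x,25,24,l),.06);s=state();f=s["ft_force"]@ax-f0
    print(x,round(f,1),np.round(loc(np.array([s["ee_pos"]]))[0][0]+8*np.sin(l),2))
    if f<-50:break
move_l(tp(-90,25,24,l),.2);move_l(tp(-130,10,100,l),.2)
W=np.vstack([cloud(get_image(n)).reshape(-1,3) for n in("scene","side")]);x,y,z=loc(W).T
m=(abs(y)<50)&(z>20)&(z<40)&(x>-60)&(x<-38);print(m.sum(),np.percentile(x[m],[25,50,75]))
for lo,hi in((76,82),(82,88),(88,96)):
    m=(abs(y)<95)&(z>lo)&(z<hi)&(x>-20)&(x<20);print("lip",lo,m.sum(),np.percentile(x[m],[5,25,50]))
m=(y<-70)&(y>-95)&(z>65)&(z<160)&(x>-100)&(x<-20);print("keeper x",np.percentile(x[m],[1,5,50,95,99]))
```

```text
-62 0.5 -61.84
-58 0.0 -57.91
-54 -10.6 -55.43
-51 -28.0 -54.89
-49 -40.0 -54.62
-47 -51.8 -54.39
21 [-49.25906479 -48.95453095 -48.178425  ]
lip 76 6 [-7.11325379 -6.2216543  -4.21529426]
lip 82 39 [-7.28571018 -5.43870553  0.43088568]
lip 88 249 [-4.73262374  1.05674745  7.66525102]
keeper x [-81.39495157 -80.37453371 -63.125397   -45.7544276  -43.83574118]
```

The tray is against a hard stop: the push reached 52 N with only 1 mm of give. The lip reads about -5 and the keeper centre about -61, so my frame is biased by about 4 to 5 mm and the wall really is at about -45, home. Next is the keeper, swept over an arc with a 55° lean.

Run:
```python
from h import *
l=np.radians(55);Q=tq(l)
def c(th,r=80,pre=0):
    off=3+13.5*abs(np.sin(th))+8.2*np.cos(th)*np.sign(np.cos(th))+pre
    if np.cos(th)<0: off=3+13.5*np.sin(th)+8.2*abs(np.cos(th))+pre
    return (-67,-75+r*np.cos(th)-off*np.sin(th),53+r*np.sin(th)+off*np.cos(th))
ths=list(np.arange(1.9,0.05,-.12))+[0.03,-.02]
bad=[t for t in ths if inverse_kinematics(tp(*c(t),l),Q) is None];print("bad",bad,np.round(c(1.9)),np.round(c(0)))
if not bad:
    a=c(1.9,pre=5)
    move_l(tp(-165,0,100,np.radians(42)),.2)
    move_to(tp(-165,a[1],a[2],l),Q);move_l(tp(*a,l),.12);print(ft())
    for t in ths:
        move_l(tp(*c(t),l),.07);f=state()["ft_force"];print(round(t,2),np.round(f,1))
        if np.linalg.norm(f)>45:break
print(ft())
```

```text
bad [] [ -67. -118.  123.] [-67.   5.  64.]
(array([0. , 0.4, 0.5]), 0.5, 27.5)
1.9 [0.4 0.3 0.3]
1.78 [ 0.8  0.  -0.4]
1.66 [-0.2  1.  -0.5]
1.54 [-0.2  0.9  0.6]
1.42 [ 0.7  0.1 -0.1]
1.3 [0.6 0.2 0.8]
1.18 [-0.3 -0.3 -0. ]
1.06 [ 0.1  0.8 -0.3]
0.94 [-0.5  0.7 -0.2]
0.82 [-0.2 -0.1 -0.2]
0.7 [-0.4 -0.3  0.1]
0.58 [-0.1 -0.2  0. ]
0.46 [-0.3  0.3  0.6]
0.34 [ 0.1 -0.3 -0.3]
0.22 [0.1 0.4 1. ]
0.1 [-0.9 -0.5  0.4]
0.03 [-0.1  0.8 -0.1]
-0.02 [-1.6 -1.5  5.9]
(array([-1.6, -1.5,  5.9]), 0.3, 32.7)
```

There was almost no force during the sweep, so I need to look at where the flap is.

Run:
```python
from h import *
im=get_image("scene");cv2.imwrite("pics/s3.png",cv2.resize(im["frame"][150:270,270:430],None,fx=4,fy=4))
for n in("scene","side"):
    x,y,z=loc(cloud(get_image(n)).reshape(-1,3)).T
    m=(y<-60)&(y>-130)&(z>65)&(z<185)&(x>-90)&(x<-20);print(n,m.sum(),np.round([np.percentile(v[m],[2,50,98]) for v in(x,y,z)]) if m.sum()>3 else 0)
```

```text
scene 1 0
side 0 0
```

View pics/s3.png

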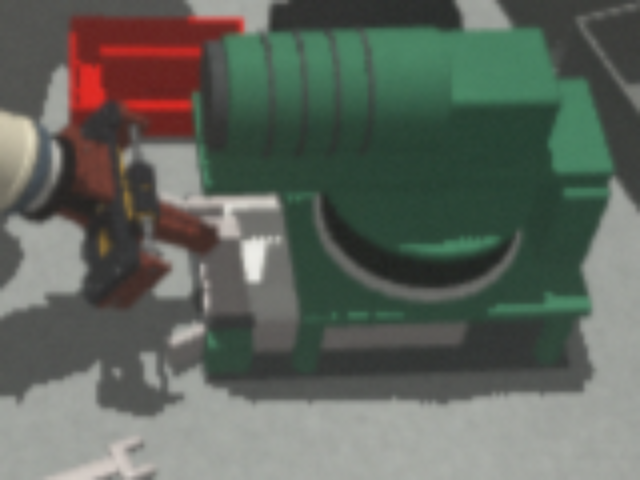

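The flap has swung down across the mouth, at picture (225,265), and nothing stands up at the hinge any more. I'll press it firmly, retreat, and check its flatness.

Run:
```python
from h import *
l=np.radians(55)
for z in(62,60,58,56):
    move_l(tp(-67,5,z,l),.05);s=state();print(z,np.round(s["ft_force"],1),np.round(loc(np.array([s["ee_pos"]]))[0],1))
    if s["ft_force"][2]>28:break
move_l(tp(-67,5,75,l),.1);move_l(tp(-170,5,110,l),.25);move_l(tp(-260,5,200,l),.3);print(ft())
for n in("scene","side"):
    im=get_image(n);x,y,z=loc(cloud(im)).reshape(-1,3).T if 0 else loc(cloud(im).reshape(-1,3)).T
    m=(y<40)&(y>-75)&(z>47)&(z<72)&(x>-79)&(x<-43)
    print(n,m.sum(),[(a,int((m&(abs(y-a)<12)).sum()),np.round(np.median(z[m&(abs(y-a)<12)]),1)) for a in(-60,-36,-12,12,30) if (m&(abs(y-a)<12)).sum()],np.polyfit(y[m],z[m],1) if m.sum()>9 else 0)
    m=(abs(y)<50)&(z>20)&(z<37)&(x>-85)&(x<-38)
    cv2.imwrite(f"pics/e_{n}.png",im["frame"])
```

```text
62 [-3.4 -2.8  9.5] [-73.4   4.4  69. ]
60 [-7.  -5.  16.1] [-73.3   4.4  68.6]
58 [-13.6  -8.2  23.3] [-73.2   4.3  68.3]
56 [-17.4 -11.2  31.4] [-73.1   4.3  68.1]
(array([-0.7,  0.3, -0.5]), 0.4, 35.3)
scene 274 [(-60, 53, np.float64(57.1)), (-36, 60, np.float64(57.0)), (-12, 57, np.float64(57.6)), (12, 58, np.float64(57.3)), (30, 48, np.float64(57.0))] [-7.65284343e-03  5.71887988e+01]
side 40 [(-60, 16, np.float64(56.9)), (-12, 8, np.float64(56.8)), (12, 16, np.float64(56.9))] [1.10234790e-04 5.66476976e+01]
```

The flap is flat along its whole length: slope about 0, top at 57 mm against 56 nominal, so the tab has dropped in front of the wall. The robot is clear at 35 s, so I'm handing in.

```bash
python3 -c "
from h import *
print(job_done())"
```

```text
the job is handed in; nothing more can be done
None
```

The aluminium tray is home against the back stop and the keeper flap is shut flat and locking it in; I didn't touch the other things, and the job was handed in at about 35 s.

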